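# Touch-latched hatch: pop it open and push in the tripped breaker

## Task

A breaker has tripped inside the wider of the two grey terminal modules. With closed fingertips press the ribbed spot on its hatch down once and draw back so that the hatch pops up, and wait a moment to see that it stays open by itself; then push the round breaker button under it fully home and leave the hatch standing open. Only press: do not push the hatch down again, leave the narrower module shut, and do not shift or lift the loose parts lying about.

Things in the scene. Friction and masses are not known exactly. Their poses are not given: they have to be found in the camera images.
- wide: Wider terminal module: grey housing 104 mm deep (its x), 116 mm wide (its y; 138 over the 4 mm high mounting ears), rim 50 mm high, screwed down. Origin: centre of its underside, z up. Its x axis points from the hatch's free edge (robot's side) to its hinge side. The hatch closes an opening of 84 x 92 mm in its top.
- wide_hatch (a joint): Hatch of the wider module, a grey plate 80 (module x) x 88 x 4 mm, in rad: 0 = shut, latched, its top 56 mm above the worktop (6 mm proud of the rim); -0.07 = pressed in to the stop, about 4 mm down at the ribs (4 to 6 N there), which frees the latch; then, as the finger is drawn up, it follows and springs open in one to two seconds and stays at 1.9, its stop, leaning back past upright.
- wide_hinge (a point): Middle of the hinge line of the wider module's hatch, parallel to the module's y axis, 42 mm from the module's centre toward +x, 54 mm above the worktop. The hatch's free edge sweeps an arc of about 80 mm radius round it, up and away from the robot's side; open, its tip is about 130 mm above the worktop.
- wide_press (a point): The place to press: middle of the ribbed patch (four short raised ribs) on the wider module's hatch, 60 mm from the hinge line, 20 mm from the free edge. The point is at the rib tops, about 57 mm above the worktop when shut, and moves with the hatch.
- wide_cap (a point): Centre of the top of the round black breaker button (22 mm across) inside the wider module, on its centre line, 52 mm from the hinge line. Tripped: about 47 mm above the worktop, 3 mm below the rim; it goes straight down 7 mm. The recess round it is open for 30 mm toward the free edge, 35 mm to either side and 25 mm toward the hinge.
- wide_breaker (a joint): Travel of that breaker button in m: 0 to 0.001 = tripped (out), 0.007 = fully home (stop). No spring: it moves under about 3 N and stays where it is pushed.
- narrow: The narrower terminal module, to be left shut: as the wider one but 80 mm wide (102 mm over the ears). Origin at the centre of its underside. It has the same kind of touch-latched hatch, 52 mm wide.
- narrow_hatch (a joint): Hatch of the narrower module in rad: 0 = shut, negative = pressed in, positive = open.
- cup_part_1: Loose light-coloured cup-shaped turned part, 36 mm across, 43 mm high, standing in front of the wider module. Leave alone. Origin at the centre of its underside.
- cup_part_2: The same, in front of the narrower module. Leave alone. Origin at the centre of its underside.
- cup_part_3: The same, behind the narrower module. Leave alone. Origin at the centre of its underside.
- cover_part_1: Loose moulded grey cover 52 x 88 x 24 mm, farther back on the worktop. Leave alone. Origin at the centre of its underside.
- spanner_1: Loose spanner 137 mm long, 8 mm thick, farther back on the worktop. Leave alone. Origin at the centre of its underside.
- tape_measure: Loose tape measure 36 x 80 x 62 mm, farther back on the worktop. Leave alone. Origin at the centre of its underside.

How it is judged:
By the outcome, as a careful person would: the job done as asked, in the order asked, and still so for the second after the job is handed in, with the robot touching nothing.
It also fails if it takes over 38 s, if anything falls off the work surface, if the arm or the gripper's body presses on something with over 40 N, if the wrist force passes 120 N, or if a joint passes its speed limit or range.

## Robot

A 6-joint arm with a two-finger parallel gripper is mounted at the origin on a cart in front of the work surface, level with it; the furniture and walls round the work are solid. World frame = base frame: x ahead of the robot, y to its left, z up, the work surface at z = 0. Lengths are in m, angles in rad, forces in N, time in s.
With the tool pointing down it reaches from about 0.325 to 0.9 m from the base axis. Payload 3.5 kg.
Tool frame: the origin (TCP) lies midway between the tips of the shut fingers; the grasp point (between the pads) lies 19 mm behind it; z points along the fingers, y is the direction in which the jaws open and shut (so a half turn about z gives the same grasp; the last joint's range is limited). The gripper opens to 85 mm and grips with 20 to 120 N. Pads are 22 mm wide; open, the fingers measure 114 mm over their backs; the gripper's body (76 mm by 85 mm) begins 54 mm behind the grasp point. The pads swing forward as they close: fully open they stand 13 mm farther back than shut.
Start: joints at [1.11, 0.276, -0.026, 1.268, 0, 1.467], TCP at [0.219, 0.585, 0.198] pointing down, gripper open.
Joint ranges: [-3.12, 3.12], [-0.85, 1.88], [-1.08, 1.24], [-1.95, 2.15], [-1.57, 1.53], [-3.14, 3.14]. Speed limits (rad/s): [2.57, 2.57, 3.14, 3.14, 3.14, 3.14].

## Interface

Orientations are given as a 3x3 rotation matrix whose columns are the frame's x, y, z axes.
In Python, from plant import bot gives the robot as it stands.
- The arm moves only by the shell command python3 -m jog 'ROWS' [FORCE]. ROWS is JSON, a list of rows, each a list of 7 numbers: the opening, from -1 (shut) to 1 (fully open), then the shift along the tool's x, y, z in mm, then the turn, a rotation vector about the tool's x, y, z in rad. A call has 1 to 12 rows; each row shifts and turns the commanded pose from where the row before left it, along the tool's axes as they then stand; what a row does not reach is not made up. A row lasts 1/10 s, in which the tool goes at most 50 mm and 8.59 degrees, less where a joint would pass 70% of its speed; a pose out of reach is approached as far as the arm can. A call with a gripper value outside its range is refused whole. The fingers move at their own pace and stop on an object; FORCE is the grip in N (left out, the last holds). Time passes only in rows, so rows that do not move let the fingers close. It gives the time, the measured TCP pose, the force and the opening at its end, in the units of the state.
- bot.read_state(): the state, without advancing time (a new reading comes with each control period).
- bot.get_image(name): name is "scene" or "top"; returns the picture (400x640x3 uint8, blue, green, red); there is no depth.
- bot.get_calibration(name): a dict with "fx", "fy", "cx", "cy" (pixels), "view" (4x4, takes a point from world to camera coordinates). Camera axes: x right, y up, looking along -z (the intrinsics and any distortion apply to the point x, -y, -z); pixel columns grow to the right and rows downward; lengths in m; the calibration is good to about 2 mm. A picture is of the moment at which its call begins. get_calibration takes no time and is no camera call.
- bot.close_job(): hands the job in, once; it reports no verdict.
Trained networks look in the newest picture that a camera, given by its name, has taken for a name from the list of things; names that differ only in an ending like _2 or _b are one class to them, and where a whole thing is asked for, a point or a joint stands for the part that bears it (a point fixed in the world has none). Each returns a list of dicts, best first, with "confidence" (0 to 1); they miss things now and then, are a little off and sometimes report something else, mostly with a low value. They report only what shows in the picture. A call takes as long as a camera call.
- bot.find_in(camera, name): "bbox" ([left, top, right, bottom] as shares, 0 to 1, of the picture: columns of its width, rows of its height, round what is visible of it).
- bot.landmark_of(camera, name): "at" ([column, row] as shares, 0 to 1, of the picture: columns of its width, rows of its height: a listed point, or the origin of a listed thing).
The state is a dict: "time_s": time; "joints": joint angles; "joint_vel": joint speeds; "joint_efforts": joint torques, N m; "position": TCP position; "orientation": TCP orientation; "contact_force": force on the tool from outside, world axes, zero at the start; "ft_torque": the same for the moment, N m; "opening": finger opening in m.
Only numpy, scipy, OpenCV 4.12 (cv2) and the standard library are available. Lean on these libraries where they do the work, as an engineer would, in place of code of your own. Each camera call takes 0.05 s, during which the arm holds its last target. There are 200 camera calls.

## Working session

There is one attempt and no reset: what is moved stays moved. The work goes in short steps, Python scripts to look and compute and a shell command to move; the robot and the scene stay as the last step left them, time stands still between calls to the robot, and variables do not carry over. Pictures are saved under pics/ and viewed, about 8 in all and at most 12, crops included, and the job is handed in when it is done.

```bash
mkdir -p pics
cat > h.py <<'E'
import numpy as np, cv2
from plant import bot
def ray(cam,u,v):
    c=bot.get_calibration(cam); V=np.array(c["view"]); R=V[:3,:3]; t=V[:3,3]
    p=np.array([(u-c["cx"])/c["fx"],-(v-c["cy"])/c["fy"],-1.0])
    return -R.T@t, R.T@p
def at_z(cam,u,v,z):
    o,d=ray(cam,u,v); return o+d*(z-o[2])/d[2]
def proj(cam,P):
    c=bot.get_calibration(cam); V=np.array(c["view"]); q=V[:3,:3]@np.array(P)+V[:3,3]
    return np.array([c["cx"]+c["fx"]*q[0]/-q[2], c["cy"]-c["fy"]*q[1]/-q[2]])
E
python3 - <<'E'
from h import *
np.set_printoptions(precision=4,suppress=True)
print(bot.get_calibration("top").keys())
Z=dict(wide=0,wide_press=.057,wide_hinge=.054,narrow=0,cup_part_1=0,narrow_hatch=.056,wide_hatch=.056)
for cam in("scene","top"):
    im=bot.get_image(cam); cv2.imwrite(f"pics/{cam}0.png",im)
    print(cam,ray(cam,320,200))
    for n,z in Z.items():
        if n.endswith("hatch"):
            for r in bot.find_in(cam,n)[:2]: print(n,r)
            continue
        for r in bot.landmark_of(cam,n)[:3]:
            u,v=r["at"][0]*640,r["at"][1]*400
            print(n,round(r["confidence"],2),round(u,1),round(v,1),at_z(cam,u,v,z))
s=bot.read_state(); print(s["time_s"],s["position"],np.array(s["orientation"]),s["opening"])
E
```

```text
dict_keys(['fx', 'fy', 'cx', 'cy', 'view'])
scene (array([-0.0364, -0.3601,  0.4496]), array([ 0.6967,  0.5687, -0.4374]))
wide 0.61 269.6 233.9 [0.5195 0.2124 0.    ]
wide_press 0.89 259.3 206.2 [0.5091 0.2214 0.057 ]
wide_hinge 0.58 277.2 194.1 [0.5679 0.234  0.054 ]
wide_hinge 0.33 379.7 196.7 [0.6656 0.0748 0.054 ]
narrow 0.88 348.0 269.7 [0.5086 0.0327 0.    ]
cup_part_1 0.93 398.3 249.8 [ 0.6058 -0.0009  0.    ]
cup_part_1 0.91 290.5 282.8 [ 0.4289  0.0828 -0.    ]
narrow_hatch {'bbox': [0.4966, 0.5657, 0.5917, 0.6508], 'confidence': 0.65}
wide_hatch {'bbox': [0.3686, 0.478, 0.468, 0.5555], 'confidence': 0.79}
top (array([0.3887, 0.1291, 0.9981]), array([ 0.1894, -0.0146, -0.9818]))
wide 0.75 270.2 221.5 [0.5294 0.227  0.    ]
wide_press 0.45 280.4 260.1 [0.4393 0.1971 0.057 ]
wide_hinge 0.76 265.5 201.5 [0.5654 0.2335 0.054 ]
narrow 0.79 356.3 228.8 [0.5159 0.0307 0.    ]
cup_part_1 0.73 373.9 197.1 [ 0.5903 -0.0101  0.    ]
cup_part_1 0.72 277.9 257.6 [0.4479 0.207  0.    ]
cup_part_1 0.48 333.1 265.0 [0.4334 0.0828 0.    ]
narrow_hatch {'bbox': [0.5306, 0.5215, 0.5853, 0.6128], 'confidence': 0.8}
wide_hatch {'bbox': [0.3883, 0.4885, 0.4575, 0.6045], 'confidence': 0.77}
0.8 [0.2189 0.5854 0.1983] [[-0.9367  0.3502  0.    ]
 [ 0.3502  0.9367  0.    ]
 [-0.      0.     -1.    ]] 0.08531918085619644
```

View pics/top0.png

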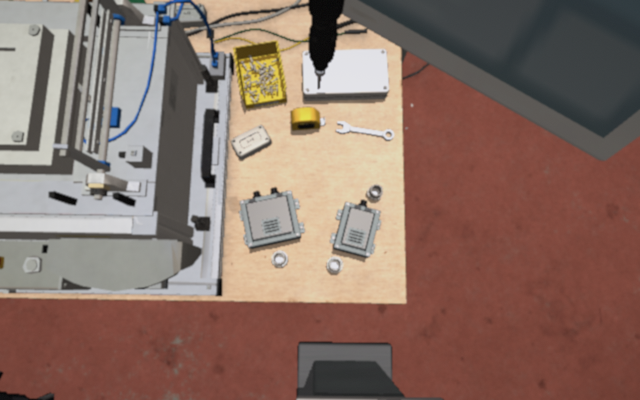

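View pics/scene0.png

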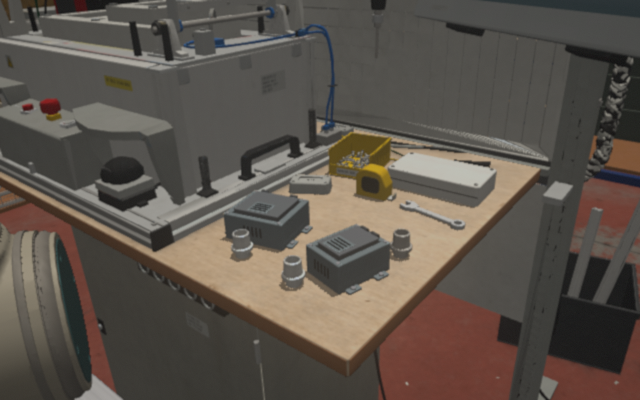

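Run:
```python
from h import *
a=cv2.imread("pics/top0.png")[180:260,225:315]; b=cv2.imread("pics/scene0.png")[180:260,215:325]
f=lambda i:cv2.resize(i,None,fx=7,fy=7,interpolation=cv2.INTER_CUBIC)[:,:]
A=cv2.resize(a,None,fx=4.4,fy=4.4,interpolation=cv2.INTER_CUBIC);B=cv2.resize(b,None,fx=3.6,fy=3.6,interpolation=cv2.INTER_CUBIC)
B=cv2.copyMakeBorder(B,0,A.shape[0]-B.shape[0],0,0,0)
cv2.imwrite("pics/c1.png",np.hstack([A,B])); print(A.shape,B.shape)
```

```text
(352, 396, 3) (352, 396, 3)
```

View pics/c1.png

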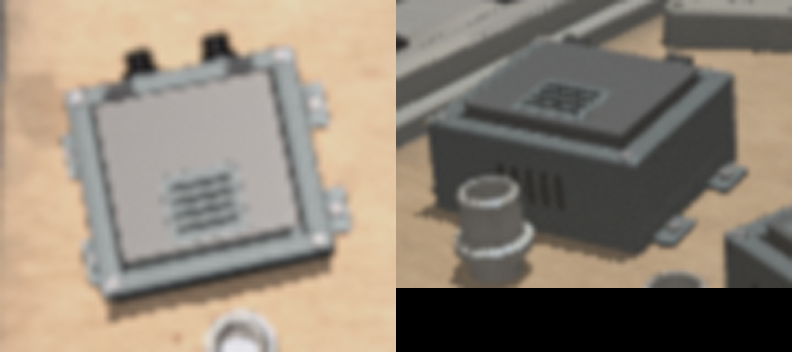

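```bash
cat > fit.py <<'E'
from h import *
from scipy.optimize import least_squares
np.set_printoptions(precision=4,suppress=True)
# module frame: +x to hinge; y left when looking +x
rim=lambda sx,sy:[sx*.052,sy*.058,.05]
hx=lambda far,sy:[.042 if far else -.038,sy*.044,.056]
T=[(rim(1,1),70,92),(rim(1,-1),287,52),(rim(-1,-1),330,248),(rim(-1,1),106,292),(hx(0,-1),300,228),(hx(0,1),124,266),([-.018,0,.057],203,203)]
S=[(rim(-1,-1),628,160),(rim(-1,1),432,122),(rim(1,-1),735,75),(hx(0,-1),630,137),(hx(0,1),467,108),([-.018,0,.057],566,98)]
D={"top":[(p,(u+.5)/4.4-.5+225,(v+.5)/4.4-.5+180) for p,u,v in T],"scene":[(p,(u-396+.5)/3.6-.5+215,(v+.5)/3.6-.5+180) for p,u,v in S]}
def W(q,p):
    c,s=np.cos(q[2]),np.sin(q[2]); return [q[0]+c*p[0]-s*p[1],q[1]+s*p[0]+c*p[1],p[2]]
def res(q,cs): return np.concatenate([proj(c,W(q,p))-[u,v] for c in cs for p,u,v in D[c]])
if __name__=="__main__":
  for cs in(["top"],["scene"],["top","scene"]):
    r=least_squares(res,[.53,.225,.2],args=(cs,),loss="soft_l1"); q=r.x
    print(cs,q,"rms",np.sqrt(np.mean(res(q,cs)**2)),"press",W(q,[-.018,0,.057]),"cap",W(q,[-.010,0,.047]))
  print(res(q,cs).reshape(-1,2))
E
python3 fit.py
python3 - <<'E'
from h import *
for n in["wide_press"]:
  for cam in("top","scene"): print(bot.landmark_of(cam,n))
# machine edge heights
print([at_z("top",u,v,0).round(3) for u,v in((222,295),(225,60),(100,298),(320,295))])
E
```

```text
['top'] [0.5291 0.2234 0.2197] rms 0.904180208922667 press [np.float64(0.5115081894777308), np.float64(0.21945669022237965), 0.057] cap [np.float64(0.5193159145732041), np.float64(0.22120008599887903), 0.047]
['scene'] [0.5263 0.219  0.2348] rms 1.2826491734470065 press [np.float64(0.5087714403093512), np.float64(0.21478088369910706), 0.057] cap [np.float64(0.5165520040877091), np.float64(0.2166417510481961), 0.047]
['top', 'scene'] [0.5288 0.2222 0.2191] rms 1.2153225597409045 press [np.float64(0.5112569745606699), np.float64(0.21831631951237596), 0.057] cap [np.float64(0.5190656527210185), np.float64(0.22005544152882411), 0.047]
[[-0.8234  0.1853]
 [ 2.0812 -1.1279]
 [ 1.6022  0.6149]
 [-0.6688  1.5018]
 [ 0.6642 -0.2084]
 [ 0.1677 -0.5865]
 [ 0.7429  0.4369]
 [ 1.9603  0.6304]
 [-1.8254 -1.3088]
 [ 0.9166 -1.3702]
 [-1.9329 -1.4349]
 [-0.5383 -2.4879]
 [-0.3737 -0.6498]]
[{'at': [0.4381, 0.6503], 'confidence': 0.45}]
[{'at': [0.4052, 0.5155], 'confidence': 0.89}]
[array([ 0.364,  0.328, -0.   ]), array([0.925, 0.351, 0.   ]), array([0.354, 0.595, 0.   ]), array([0.367, 0.111, 0.   ])]
```

```bash
python3 -m jog '[[-1,-16.4,-26.4,-5,0,0,0],[-1,-16.4,-26.4,-5,0,0,0],[-1,-16.4,-26.4,-5,0,0,0],[-1,-16.4,-26.4,-5,0,0,0],[-1,-16.4,-26.4,-5,0,0,0],[-1,-16.4,-26.4,-5,0,0,0],[-1,-16.4,-26.4,-5,0,0,0],[-1,-16.4,-26.4,-5,0,0,0],[-1,-16.4,-26.4,-5,0,0,0],[-1,-16.4,-26.4,-5,0,0,0]]' 40
```

```text
time_s: 1.9
position: [0.2801, 0.2795, 0.2487]
orientation: [[-0.937, 0.35, 0.001], [0.35, 0.937, 0.0], [-0.001, 0.001, -1.0]]
contact_force: [0.1, 0.2, 0.3]
opening: 0.0
```

```bash
python3 -m jog '[[-1,0,0,0,0,0,-0.145],[-1,0,0,0,0,0,-0.145],[-1,0,0,0,0,0,-0.145],[-1,0,0,0,0,0,-0.145],[-1,-26.4,-13.6,10,0,0,0],[-1,-26.4,-13.6,10,0,0,0],[-1,-26.4,-13.6,18,0,0,0],[-1,-26.4,-13.6,18,0,0,0],[-1,-26.4,-13.6,18,0,0,0],[-1,-26.4,-13.6,18,0,0,0],[-1,-26.4,-13.6,18,0,0,0],[-1,-26.4,-13.6,18,0,0,0]]'
python3 - <<'E'
from h import *
from fit import W
s=bot.read_state(); P=s["position"]; print(P)
ims=[]
for cam,r in(("top",(140,270,210,320)),("scene",(140,270,200,340))):
    im=bot.get_image(cam); im=im.copy()
    y0,y1,x0,x1=r; c=cv2.resize(im[y0:y1,x0:x1],None,fx=3,fy=3,interpolation=cv2.INTER_CUBIC)
    for p in (P,W([.528,.222,.22],[-.018,0,.057])):
        u,v=proj(cam,p); print(cam,u,v); cv2.circle(c,(int((u-x0+.5)*3),int((v-y0+.5)*3)),2,(0,0,255),-1)
    ims.append(c)
cv2.imwrite("pics/c2.png",np.hstack(ims))
E
```

```text
time_s: 3.1
position: [0.5113, 0.2207, 0.1197]
orientation: [[-0.975, -0.22, 0.0], [-0.22, 0.975, 0.0], [-0.0, 0.0, -1.0]]
contact_force: [0.5, 0.6, 0.3]
opening: -0.0001
[0.5113 0.2207 0.1197]
top 267.4790375933269 222.0626336551787
top 271.59387244751093 226.56985860992626
scene 257.553361517622 172.5813117876065
scene 261.2552422196577 206.42251300302036
```

View pics/c2.png

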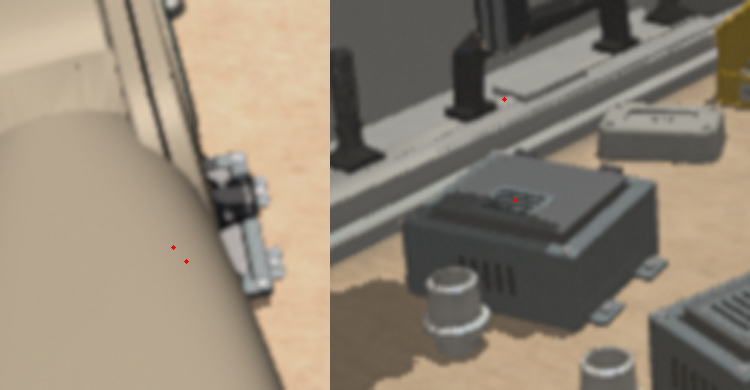

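Run:
```python
from h import *
cv2.imwrite("pics/s2.png",bot.get_image("scene"))
```

```text
(no output)
```

View pics/s2.png

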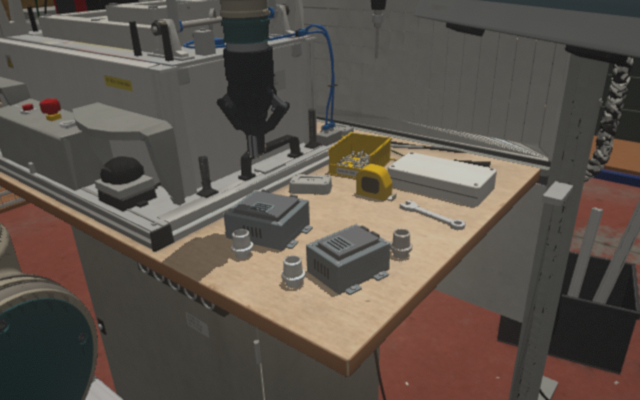

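Run:
```python
from h import *
P=bot.read_state()["position"]
im=cv2.imread("pics/s2.png"); x0,y0=200,70
c=cv2.resize(im[70:190,200:340],None,fx=5,fy=5,interpolation=cv2.INTER_CUBIC)
c=cv2.convertScaleAbs(c,alpha=1.8,beta=20)
for k in(0,.019,.073):
    u,v=proj("scene",np.array(P)+[0,0,k]); cv2.circle(c,(int((u-x0+.5)*5),int((v-y0+.5)*5)),3,(0,0,255),-1)
cv2.imwrite("pics/c3.png",c)
```

```text
(no output)
```

View pics/c3.png

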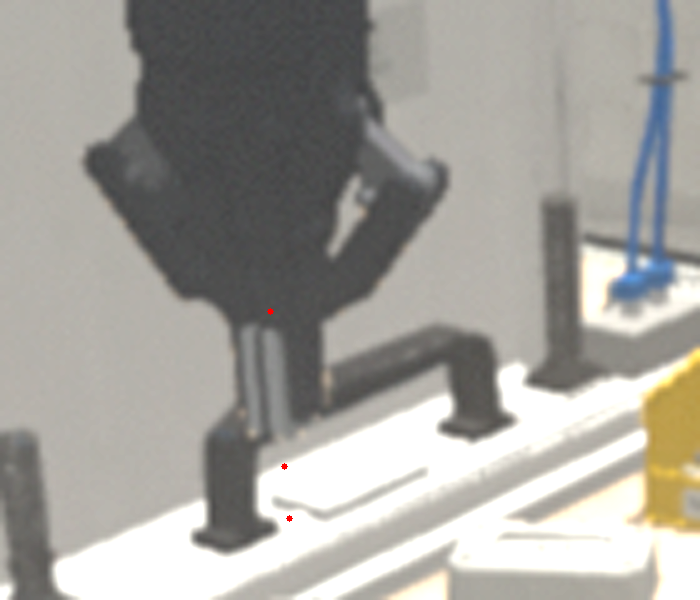

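Run:
```python
from h import *
s=bot.read_state()
for k in("time_s","joints","position","contact_force","opening"): print(k,s[k])
for cam in("scene","top"):
    c=bot.get_calibration(cam);print(c["fx"],c["fy"],c["cx"],c["cy"]);print(np.round(c["view"],4))
```

```text
time_s 3.25
joints [ 2.91193442e-01  2.11810235e-01 -2.83913667e-01  1.07779950e+00
  1.11754664e-04  7.07572053e-02]
position [0.51027794 0.2203094  0.11881532]
contact_force [ 0.2618729 -0.3705476  0.0182859]
opening 3.085421727831952e-05
508.32909052827324 508.32909052827324 323.3688448137973 195.7098863798971
[[ 0.6163 -0.787  -0.0264 -0.2491]
 [ 0.3534  0.2464  0.9025 -0.3041]
 [-0.7037 -0.5656  0.43   -0.4226]
 [ 0.      0.      0.      1.    ]]
441.4875972814912 441.4875972814912 317.8977649153757 202.92199051677832
[[ 0.0149 -0.9998  0.0129  0.1104]
 [ 0.983   0.017   0.1827 -0.5666]
 [-0.1829  0.0099  0.9831 -0.9114]
 [ 0.      0.      0.      1.    ]]
```

```bash
python3 -m jog '[[-1,0,0,22,0,0,0],[-1,0,0,22,0,0,0],[-1,0,0,0,0,0,0]]'
python3 - <<'E'
from h import *
s=bot.read_state(); P=s["position"]; print(P,s["contact_force"])
im=bot.get_image("scene"); cv2.imwrite("pics/s3.png",im); x0,y0=200,120
c=cv2.resize(im[120:240,200:340],None,fx=5,fy=5,interpolation=cv2.INTER_CUBIC)
c=cv2.convertScaleAbs(c,alpha=1.6,beta=20)
for k in(0,.019,.073):
    u,v=proj("scene",np.array(P)+[0,0,k]); cv2.circle(c,(int((u-x0+.5)*5),int((v-y0+.5)*5)),3,(0,0,255),-1)
cv2.imwrite("pics/c4.png",c)
E
```

```text
time_s: 3.55
position: [0.5065, 0.2207, 0.0743]
orientation: [[-0.975, -0.221, -0.006], [-0.221, 0.975, -0.001], [0.006, -0.0, -1.0]]
contact_force: [-0.9, -0.9, 0.2]
opening: 0.0
[0.50649891 0.22065284 0.07425632] [-0.90547739 -0.93159692  0.19259819]
```

View pics/c4.png

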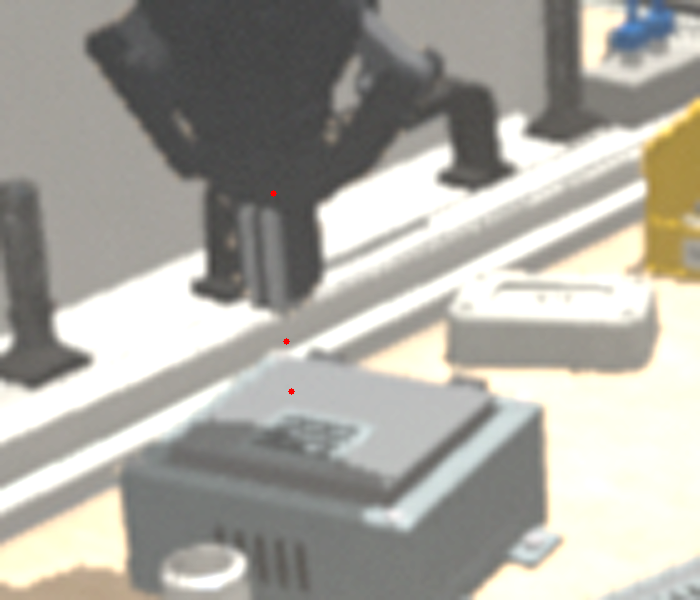

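```bash
python3 -m jog '[[-1,0,0,5,0,0,0],[-1,0,0,3,0,0,0],[-1,0,0,3,0,0,0],[-1,0,0,0,0,0,0]]'; python3 -m jog '[[-1,0,0,2,0,0,0],[-1,0,0,0,0,0,0]]'
```

```text
time_s: 4.0
position: [0.51, 0.2212, 0.0655]
orientation: [[-0.975, -0.22, 0.0], [-0.22, 0.975, 0.0], [-0.0, 0.0, -1.0]]
contact_force: [0.1, 0.4, 0.8]
opening: -0.0001
time_s: 4.2
position: [0.51, 0.2211, 0.0632]
orientation: [[-0.975, -0.22, -0.0], [-0.22, 0.975, -0.0], [0.0, -0.0, -1.0]]
contact_force: [0.3, -0.0, -0.1]
opening: -0.0001
```

```bash
python3 -m jog '[[-1,0,0,4,0,0,0],[-1,0,0,0,0,0,0]]'; python3 -m jog '[[-1,0,0,2,0,0,0],[-1,0,0,0,0,0,0]]';  python3 -m jog '[[-1,0,0,1,0,0,0],[-1,0,0,0,0,0,0]]'
```

```text
time_s: 4.4
position: [0.5096, 0.221, 0.0588]
orientation: [[-0.975, -0.22, -0.001], [-0.22, 0.975, -0.0], [0.001, -0.0, -1.0]]
contact_force: [-0.2, -0.7, 0.3]
opening: 0.0001
time_s: 4.6
position: [0.5098, 0.221, 0.0569]
orientation: [[-0.975, -0.22, -0.001], [-0.22, 0.975, -0.0], [0.001, -0.0, -1.0]]
contact_force: [0.2, -0.2, 0.0]
opening: 0.0003
time_s: 4.8
position: [0.51, 0.2211, 0.0562]
orientation: [[-0.975, -0.22, -0.0], [-0.22, 0.975, -0.0], [0.0, 0.0, -1.0]]
contact_force: [0.5, 0.5, -0.2]
opening: 0.0005
```

Run:
```python
from h import *
s=bot.read_state(); P=s["position"]; print(P,s["contact_force"])
im=bot.get_image("scene"); x0,y0=210,150
c=cv2.resize(im[150:240,210:320],None,fx=7,fy=6.6,interpolation=cv2.INTER_CUBIC)
c=cv2.resize(im[150:240,210:320],None,fx=6.6,fy=6.6,interpolation=cv2.INTER_CUBIC)
c=cv2.convertScaleAbs(c,alpha=1.6,beta=20)
for k in(0,.028):
    u,v=proj("scene",np.array(P)+[0,0,k]); cv2.circle(c,(int((u-x0+.5)*6.6),int((v-y0+.5)*6.6)),3,(0,0,255),-1)
cv2.imwrite("pics/c5.png",c)
```

```text
[0.50996118 0.22109769 0.05620695] [ 0.49861582  0.46101328 -0.24220439]
```

View pics/c5.png

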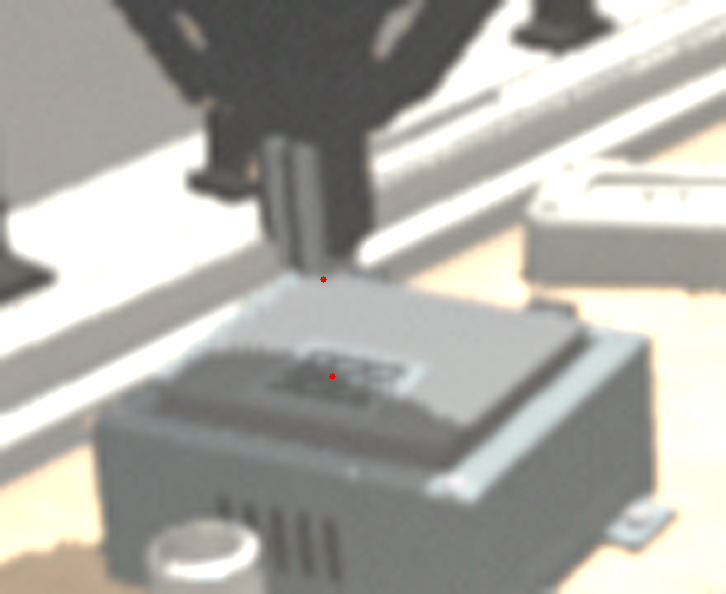

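```bash
python3 -m jog '[[-1,0,0,3,0,0,0],[-1,0,0,3,0,0,0],[-1,0,0,0,0,0,0]]'; python3 -m jog '[[-1,0,0,2,0,0,0],[-1,0,0,2,0,0,0],[-1,0,0,0,0,0,0]]'|grep -E "pos|force"
```

```text
time_s: 5.15
position: [0.5095, 0.2209, 0.0497]
orientation: [[-0.975, -0.22, -0.001], [-0.22, 0.975, -0.0], [0.001, -0.0, -1.0]]
contact_force: [-0.9, -0.8, -0.4]
opening: 0.0004
position: [0.5097, 0.221, 0.0459]
contact_force: [-0.2, -0.6, -1.2]
```

Run:
```python
from h import *
s=bot.read_state(); P=s["position"]; print(P,s["contact_force"])
im=bot.get_image("scene"); cv2.imwrite("pics/s6.png",im)
# track finger tip patch from s3 -> s6
a=cv2.imread("pics/s3.png"); 
u3,v3=255.0,181.0
t=a[150:186,243:270]
r=cv2.matchTemplate(im,t,cv2.TM_CCOEFF_NORMED); _,m,_,l=cv2.minMaxLoc(r); print(m,l,"shift",l[0]-243,l[1]-150)
P3=np.array([.5065,.2207,.0743]); print(proj("scene",P)-proj("scene",P3), proj("scene",np.array(P)+[0,0,.028])-proj("scene",P3+[0,0,.028]))
```

```text
[0.50970698 0.22100943 0.04592802] [-0.22037588 -0.61749235 -1.22013926]
0.7612484097480774 (368, 250) shift 125 100
[ 2.50685418 13.95224803] [ 2.56406192 14.39376052]
```

```bash
python3 -m jog '[[-1,0,0,3,0,0,0],[-1,0,0,3,0,0,0],[-1,0,0,0,0,0,0]]'|grep -E "pos|force"; python3 -m jog '[[-1,0,0,2,0,0,0],[-1,0,0,1,0,0,0],[-1,0,0,0,0,0,0]]'|grep -E "pos|force"
python3 - <<'E'
from h import *
s=bot.read_state(); P=s["position"]; print(P,s["contact_force"])
im=bot.get_image("scene"); cv2.imwrite("pics/s7.png",im); x0,y0=210,160
c=cv2.resize(im[160:240,210:310],None,fx=7,fy=7,interpolation=cv2.INTER_CUBIC)
c=cv2.convertScaleAbs(c,alpha=1.6,beta=20)
for k in(0,.028):
    u,v=proj("scene",np.array(P)+[0,0,k]); cv2.circle(c,(int((u-x0+.5)*7),int((v-y0+.5)*7)),3,(0,0,255),-1)
cv2.imwrite("pics/c7.png",c)
E
```

```text
position: [0.5095, 0.221, 0.0397]
contact_force: [-0.3, 0.7, -0.3]
position: [0.5099, 0.2211, 0.0371]
contact_force: [0.2, -0.8, 0.6]
[0.50985532 0.22108777 0.03711292] [ 0.17916479 -0.76226092  0.61004736]
```

View pics/c7.png

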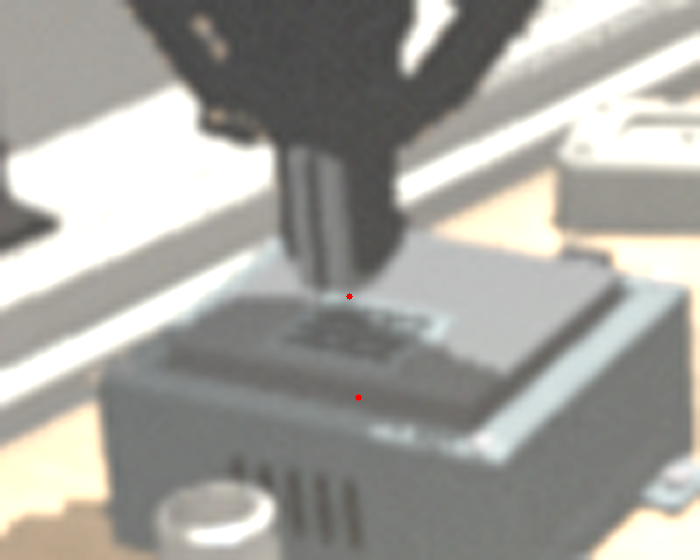

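```bash
python3 -m jog '[[-1,1,-2,2,0,0,0],[-1,0,0,2,0,0,0],[-1,0,0,0,0,0,0]]'|grep -E "pos|force"; python3 -m jog '[[-1,0,0,2,0,0,0],[-1,0,0,0,0,0,0],[-1,0,0,0,0,0,0]]'|grep -E "time|pos|force"
```

```text
position: [0.5091, 0.2187, 0.0329]
contact_force: [-0.5, -0.3, -0.4]
time_s: 6.75
position: [0.5094, 0.219, 0.0312]
contact_force: [-1.1, 1.1, -0.4]
```

```bash
for i in 1 ; do python3 -m jog '[[-1,0,0,1,0,0,0],[-1,0,0,0,0,0,0]]'|grep -E "pos|force"; python3 -m jog '[[-1,0,0,1,0,0,0],[-1,0,0,0,0,0,0]]'|grep -E "time|pos|force"; done
```

```text
position: [0.5095, 0.2189, 0.0302]
contact_force: [-0.5, 0.3, 0.1]
time_s: 7.15
position: [0.5094, 0.2189, 0.0292]
contact_force: [0.2, -0.6, -0.2]
```

```bash
python3 -m jog '[[-1,0,0,1,0,0,0],[-1,0,0,0,0,0,0]]'|grep -E "pos|force"; python3 -m jog '[[-1,0,0,1,0,0,0],[-1,0,0,0,0,0,0]]'|grep -E "time|pos|force"
```

```text
position: [0.5094, 0.2189, 0.0282]
contact_force: [0.5, -0.0, -0.7]
time_s: 7.55
position: [0.5093, 0.2189, 0.0272]
contact_force: [-0.1, -0.3, -0.5]
```

```bash
python3 -m jog '[[-1,0,0,1,0,0,0],[-1,0,0,0,0,0,0]]'|grep -E "pos|force"; python3 -m jog '[[-1,0,0,1,0,0,0],[-1,0,0,0,0,0,0]]'|grep -E "time|pos|force"
python3 - <<'E'
from h import *
P=bot.read_state()["position"]
im=bot.get_image("scene"); cv2.imwrite("pics/s8.png",im); x0,y0=210,160
c=cv2.resize(im[160:240,210:310],None,fx=7,fy=7,interpolation=cv2.INTER_CUBIC)
c=cv2.convertScaleAbs(c,alpha=2,beta=20)
cv2.imwrite("pics/c8.png",c)
E
```

```text
position: [0.5094, 0.2189, 0.0262]
contact_force: [0.1, -0.6, -0.2]
time_s: 7.95
position: [0.5094, 0.2189, 0.0252]
contact_force: [0.0, -0.3, 0.6]
```

```bash
python3 -m jog '[[-1,0,0,1,0,0,0],[-1,0,0,0,0,0,0]]'|grep -E "pos|force"
python3 - <<'E'
from h import *
import time
f=[]
for i in range(6):
    bot.get_image("scene"); f.append(bot.read_state()["contact_force"])
print(np.mean(f,0),np.std(f,0))
E
```

```text
position: [0.5094, 0.2189, 0.0242]
contact_force: [-0.4, 0.1, 0.1]
[ 0.18028985 -0.08913116 -0.06296855] [0.41024156 0.29441542 0.28587465]
```

No contact yet; check visually.

View pics/c8.png

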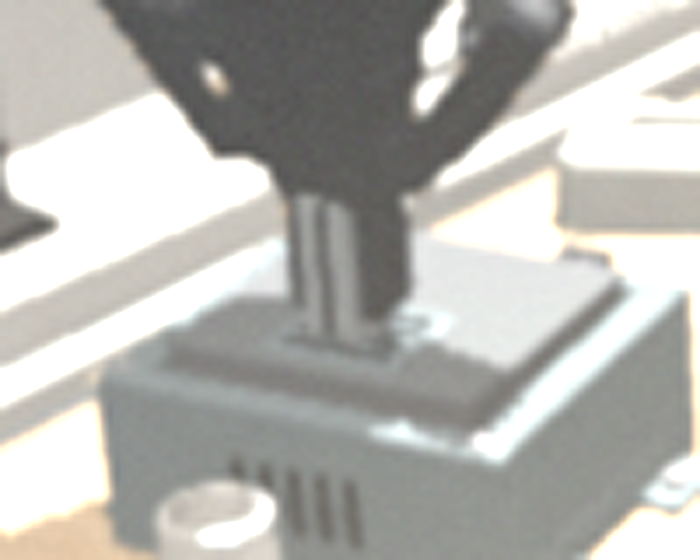

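```bash
python3 -m jog '[[-1,0,0,1,0,0,0],[-1,0,0,0,0,0,0]]'|grep -E "pos|force"; python3 -m jog '[[-1,0,0,1,0,0,0],[-1,0,0,0,0,0,0]]'|grep -E "time|pos|force"
```

```text
position: [0.5096, 0.219, 0.0233]
contact_force: [1.0, 0.7, -0.2]
time_s: 8.9
position: [0.5096, 0.219, 0.0225]
contact_force: [-0.7, -0.2, 1.9]
```

```bash
python3 -m jog '[[-1,0,0,1,0,0,0],[-1,0,0,0,0,0,0]]'|grep -E "pos|force"; python3 -m jog '[[-1,0,0,1.5,0,0,0],[-1,0,0,0,0,0,0]]'|grep -E "time|pos|force"
```

```text
position: [0.5096, 0.219, 0.0216]
contact_force: [-1.3, -0.5, 3.2]
time_s: 9.3
position: [0.5096, 0.219, 0.0201]
contact_force: [-2.1, -0.0, 4.9]
```

```bash
python3 -m jog '[[-1,0,0,1,0,0,0],[-1,0,0,0.5,0,0,0],[-1,0,0,0,0,0,0]]'|grep -E "pos|force"; python3 -m jog '[[-1,0,0,1,0,0,0],[-1,0,0,0,0,0,0]]'|grep -E "time|pos|force"
```

```text
position: [0.5097, 0.219, 0.0188]
contact_force: [-2.0, -0.0, 7.0]
time_s: 9.8
position: [0.5097, 0.2191, 0.0184]
contact_force: [-2.9, -1.2, 10.5]
```

```bash
python3 -m jog '[[-1,0,0,-5,0,0,0],[-1,0,0,-10,0,0,0],[-1,8,0,-20,0,0,0],[-1,20,0,-25,0,0,0],[-1,25,0,-25,0,0,0],[-1,25,0,-25,0,0,0],[-1,10,0,-10,0,0,0],[-1,0,0,0,0,0,0],[-1,0,0,0,0,0,0]]'; python3 -m jog '[[-1,0,0,0,0,0,0],[-1,0,0,0,0,0,0],[-1,0,0,0,0,0,0],[-1,0,0,0,0,0,0],[-1,0,0,0,0,0,0],[-1,0,0,0,0,0,0],[-1,0,0,0,0,0,0],[-1,0,0,0,0,0,0],[-1,0,0,0,0,0,0],[-1,0,0,0,0,0,0],[-1,0,0,0,0,0,0],[-1,0,0,0,0,0,0]]' >/dev/null; python3 -m jog '[[-1,0,0,0,0,0,0],[-1,0,0,0,0,0,0],[-1,0,0,0,0,0,0],[-1,0,0,0,0,0,0],[-1,0,0,0,0,0,0],[-1,0,0,0,0,0,0],[-1,0,0,0,0,0,0],[-1,0,0,0,0,0,0],[-1,0,0,0,0,0,0],[-1,0,0,0,0,0,0],[-1,0,0,0,0,0,0],[-1,0,0,0,0,0,0]]'
python3 - <<'E'
from h import *
from fit import W
for cam in("scene",):
    im=bot.get_image(cam); cv2.imwrite("pics/s9.png",im)
    for n,z in(("wide_cap",.047),("wide_press",.1)):
        for r in bot.landmark_of(cam,n): u,v=r["at"][0]*640,r["at"][1]*400; print(n,r["confidence"],u,v,at_z(cam,u,v,z))
bot.get_image("top")
for r in bot.landmark_of("top","wide_cap"): u,v=r["at"][0]*640,r["at"][1]*400; print("top",r["confidence"],u,v,at_z("top",u,v,.047))
cap=W([.528,.222,.22],[-.010,0,.047]); print(cap,proj("scene",cap))
x0,y0=200,110
c=cv2.resize(im[110:240,200:340],None,fx=5,fy=4.6,interpolation=cv2.INTER_CUBIC)
c=cv2.convertScaleAbs(c,alpha=1.8,beta=20)
cv2.imwrite("pics/c9.png",c)
E
```

```text
time_s: 10.7
position: [0.4243, 0.1997, 0.1369]
orientation: [[-0.975, -0.22, 0.001], [-0.22, 0.975, 0.0], [-0.001, 0.0, -1.0]]
contact_force: [0.1, 0.2, 0.0]
opening: 0.0001
time_s: 13.1
position: [0.4237, 0.1995, 0.1373]
orientation: [[-0.975, -0.22, 0.0], [-0.22, 0.975, -0.0], [-0.0, -0.0, -1.0]]
contact_force: [-0.1, 0.1, 0.5]
opening: 0.0004
wide_cap 0.54 265.216 207.28 [0.526  0.2246 0.047 ]
wide_press 0.81 280.32 163.12 [0.6007 0.2523 0.1   ]
wide_press 0.47 265.408 210.88 [0.4433 0.1389 0.1   ]
[np.float64(0.5182410255066939), np.float64(0.2198177037691913), 0.047] [264.1177 209.6207]
```

View pics/c9.png

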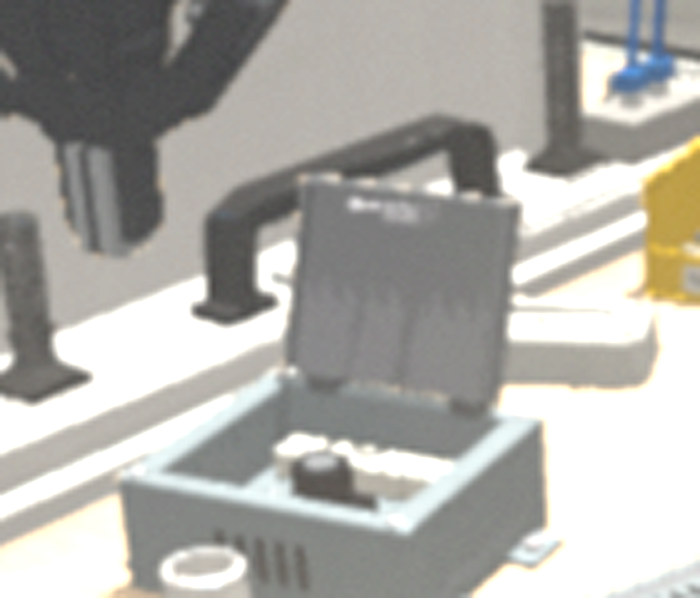

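```bash
python3 - <<'E'
from h import *
print((proj("scene",[.4237,.1995,.1717])-[200,110]+.5)*[5,4.6], proj("scene",[.4237,.1995,.1717]))
E
python3 -m jog '[[-1,-24,0,0,0,0,0],[-1,-24,-1,0,0,0,0],[-1,-24,0,0,0,0,0],[-1,-24,0,0,0,0,0],[-1,0,0,15,0,0,0],[-1,0,0,25,0,0,0],[-1,0,0,25,0,0,0],[-1,0,0,20,0,0,0],[-1,0,0,10,0,0,0],[-1,0,0,0,0,0,0],[-1,0,0,0,0,0,0]]'
```

```text
[119.29287347 243.51842049] [223.35857469 162.43878706]
time_s: 14.45
position: [0.5181, 0.2199, 0.0429]
orientation: [[-0.975, -0.22, 0.001], [-0.22, 0.975, 0.0], [-0.001, 0.0, -1.0]]
contact_force: [0.1, 0.3, 0.9]
opening: -0.0001
```

```bash
python3 -m jog '[[-1,0,0,10,0,0,0],[-1,0,0,10,0,0,0],[-1,0,0,6,0,0,0],[-1,0,0,0,0,0,0],[-1,0,0,0,0,0,0]]'|grep -E "pos|force"; python3 -m jog '[[-1,0,0,1.5,0,0,0],[-1,0,0,1.5,0,0,0],[-1,0,0,1.5,0,0,0],[-1,0,0,0,0,0,0]]'|grep -E "time|pos|force"
```

```text
position: [0.5172, 0.2196, 0.016]
contact_force: [0.1, -0.1, 0.0]
time_s: 15.35
position: [0.518, 0.2199, 0.012]
contact_force: [0.2, 0.8, 0.8]
```

```bash
python3 -m jog '[[-1,0,0,1.5,0,0,0],[-1,0,0,1.5,0,0,0],[-1,0,0,0,0,0,0]]'|grep -E "pos|force"; python3 -m jog '[[-1,0,0,1.5,0,0,0],[-1,0,0,0,0,0,0]]'|grep -E "time|pos|force"; python3 -m jog '[[-1,0,0,1.5,0,0,0],[-1,0,0,0,0,0,0]]'|grep -E "time|pos|force"
```

```text
position: [0.5179, 0.2199, 0.0088]
contact_force: [0.8, 0.1, 0.4]
time_s: 15.85
position: [0.5179, 0.2198, 0.0073]
contact_force: [0.2, 0.6, 2.1]
time_s: 16.05
position: [0.5179, 0.2199, 0.007]
contact_force: [-1.4, -0.8, 8.4]
```

```bash
python3 -m jog '[[-1,0,0,1,0,0,0],[-1,0,0,0,0,0,0]]'|grep -E "time|pos|force"
python3 - <<'E'
from h import *
im=bot.get_image("scene"); cv2.imwrite("pics/s10.png",im)
c=cv2.resize(im[130:240,205:325],None,fx=6,fy=5.4,interpolation=cv2.INTER_CUBIC)
cv2.imwrite("pics/c10.png",cv2.convertScaleAbs(c,alpha=1.9,beta=20))
E
```

```text
time_s: 16.25
position: [0.5179, 0.2198, 0.0069]
contact_force: [-4.4, -1.8, 14.1]
```

```bash
python3 -m jog '[[-1,0,0,0.5,0,0,0],[-1,0,0,0,0,0,0]]'|grep -E "time|pos|force"; python3 -m jog '[[-1,0,0,-5,0,0,0],[-1,0,0,-15,0,0,0],[-1,0,0,-25,0,0,0],[-1,0,0,-30,0,0,0],[-1,10,0,-30,0,0,0],[-1,30,0,-20,0,0,0],[-1,30,0,0,0,0,0],[-1,26,0,0,0,0,0],[-1,0,0,0,0,0,0],[-1,0,0,0,0,0,0],[-1,0,0,0,0,0,0]]'
python3 - <<'E'
from h import *
from fit import W
im=bot.get_image("scene"); cv2.imwrite("pics/s11.png",im)
print(bot.landmark_of("scene","wide_cap"),bot.find_in("scene","wide_cap"))
f=lambda i:cv2.convertScaleAbs(cv2.resize(i[185:235,235:290],None,fx=7,fy=7,interpolation=cv2.INTER_CUBIC),alpha=1.8,beta=15)
A,B=f(cv2.imread("pics/s9.png")),f(im)
for z,i in((.047,A),(.040,B)):
    u,v=proj("scene",W([.528,.222,.22],[-.010,0,z])); print(z,u,v)
full=cv2.resize(im[120:240,210:320],(385,350))
cv2.imwrite("pics/c11.png",np.vstack([np.hstack([A,B])]))
# other items unchanged?
a=cv2.imread("pics/s9.png");d=cv2.absdiff(a,im).max(2); d[:185,:]=0; ys,xs=np.where(d>40); print(len(xs), (xs.min(),xs.max(),ys.min(),ys.max()) if len(xs) else None)
E
```

```text
time_s: 16.5
position: [0.5179, 0.2198, 0.0069]
contact_force: [-4.9, -1.3, 17.0]
time_s: 17.6
position: [0.4247, 0.1988, 0.1292]
orientation: [[-0.975, -0.22, 0.0], [-0.22, 0.975, 0.0], [-0.001, 0.0, -1.0]]
contact_force: [0.3, 0.6, -0.1]
opening: -0.0003
[{'at': [0.4169, 0.531], 'confidence': 0.57}] [{'bbox': [0.4075, 0.5292, 0.422, 0.5485], 'confidence': 0.42}, {'bbox': [0.3531, 0.3652, 0.4869, 0.6252], 'confidence': 0.26}]
0.047 264.1177108462964 209.620704449712
0.04 264.4222919034443 213.16416636774034
85 (np.int64(94), np.int64(270), np.int64(208), np.int64(377))
```

View pics/c11.png

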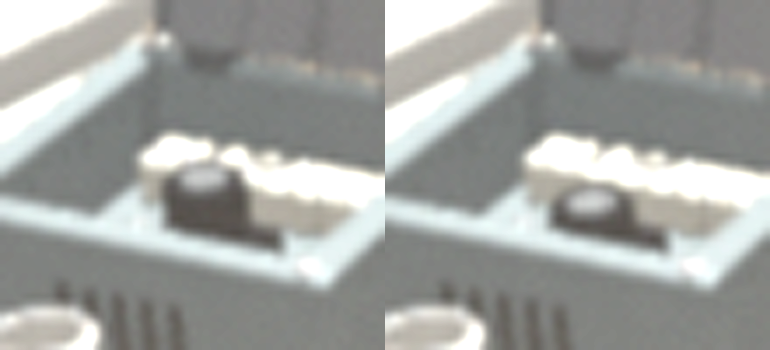

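Run:
```python
from plant import bot
print(bot.close_job(), bot.read_state()["time_s"])
```

```text
the job is handed in; nothing more can be done
the job is handed in; nothing more can be done
```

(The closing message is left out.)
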